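Clamp a blocked lens in the ratchet vise

TASK

Set the lens that has a chuck stuck on it flat on the bed of the vise, between the jaws, chuck up. Then swing the lever back and forth by its knob, so that the jaw advances notch by notch and presses the lens home into the V, until the lever first resists with about 8 N at the knob; stop there, as more chips the lens. Finish with the lever swung back to its near stop; do not push the jaw itself by hand, and leave the other things where they are.

Things in the scene. Friction and masses are not known exactly. Their poses are not given: they have to be found in the camera images.
- vise: fixed ratchet vise: aluminium bed plate 12 mm thick on the table, about 200 mm by 340 mm. Origin under the bed, on the slide line, z up. Its +y axis is the clamping direction: the moving jaw travels to +y towards the stop jaw; its -x side is the near (robot) side. The bed's top is 12 mm above the origin
- stop_jaw: aluminium stop jaw bolted to the bed at a setting that varies, 18 mm tall, 84 mm wide, with an open, smooth 120 degree V that faces the moving jaw (-y). Origin at the apex of the V on the bed's top; axes as the vise's. A lens that is fully home in the V has its centre 34.6 mm from the apex on the -y side
- carriage: steel block that carries the moving jaw, driven by the ratchet wheel. It is not to be pushed by hand. Origin coincides with the vise's at the start and moves along the vise's +y with it (start: fully back)
- jaw: moving jaw on the carriage: bar 80 mm wide, top 31.5 mm above the table, flat smooth plastic face. The face lies 40 mm from this origin on the -y side (origin at the vise's origin when fully back). It advances 5 mm a notch. Once on the lens it yields to a weak spring (3 N) over a hidden play of 0 to 8 mm, then to a stiff one of 7 N/mm (about 35 N more a notch); it cannot go back
- pivot (a point): point on the upright axis of lever and ratchet wheel (20 teeth, 18 degrees a notch), at the height of the middle of the knob's grip
- knob (a point): centre of the upright round black knob at the lever's end, to be taken or straddled from above: 24 mm in diameter, 56 mm tall (52 to 108 mm above the table), this point 85 mm above the table, 120 mm from the pivot; the lever bar below it tops out at 52 mm. The knob is fixed to the lever
- lever (a joint): lever angle, 0 to 0.95 rad between stops. 0: at the near side, 0.55 rad from the vise's -y direction; it grows counterclockwise from above. Growing drives the wheel, 0.314 rad a notch, 2 or 3 notches a full stroke; falling is idle and the wheel settles back to its last full notch. It stays where left. Idle drag at the knob 0.3 to 1.5 N each way; each 7.5 N of clamping adds 1 N there
- lens: the lens to clamp: pale disc, 60 mm across, 10 mm thick, lying flat, with an upright round grey chuck stuck on its middle, 22 mm in diameter, 28 mm tall (its top 38 mm above the underside). Origin at the centre of its underside; about 60 g
- blank_a: plain uncut lens blank, disc 60 mm across, 10 mm thick, no chuck; bystander
- blank_b: another plain blank like blank_a; bystander
- mug: white mug, 74 mm across, 75 mm tall; bystander
- screwdriver: screwdriver, 150 mm long, lying; bystander
- spectacles: black spectacle frame, 124 mm wide, 45 mm tall, temples folded out; bystander
- tray: grey open job tray, 100 x 140 x 35 mm; bystander
There are look-alikes about, which are no part of the job. What is meant by the lens is not yellow, and is the larger of those in its own colour.

How it is judged:
By the outcome, as a careful person would: the job done as asked, in the order asked, and still so for the second after the job is handed in, with the robot touching nothing.
It also fails if it takes over 72 s, if anything falls off the work surface, if the arm or the gripper's body presses on something with over 40 N, if the wrist force passes 120 N, or if a joint passes its speed limit or range.

ROBOT

A 6-joint arm with a two-finger parallel gripper is mounted at the origin on the work surface. World frame = base frame: x ahead of the robot, y to its left, z up, the work surface at z = 0. Lengths are in mm, angles in rad, forces in N, time in s.
With the tool pointing down it reaches from about 400 to 925 mm from the base axis. Payload 12.5 kg.
Tool frame: the origin (TCP) lies midway between the tips of the shut fingers; the grasp point (between the pads) lies 19 mm behind it (env.pinch_z is the z of the grasp point in the tool frame, in mm); z points along the fingers, y is the line along which they close (so a half turn about z gives the same grasp; the last joint's range is limited). The gripper opens to 95 mm and grips with 3 to 60 N. Pads are 20 mm wide; open, the fingers measure 119 mm over their backs; the gripper's body (75 mm by 180 mm) begins 59 mm behind the grasp point.
Start: joints at [-1.318, 0.491, 1.559, -0, 1.092, -0.106], TCP at [219.493, -585.209, 214.661] pointing down, gripper open.
Joint ranges: [-3.1, 3.1], [-0.84, 2.19], [0.05, 2.79], [-1.13, 4.28], [0.06, 2.93], [-2.69, 2.69]. Speed limits (rad/s): [2.22, 2.22, 2.79, 3.14, 3.14, 3.14].

INTERFACE

Orientations are given as [roll, pitch, yaw] about the fixed x, y, z axes, in that order (R = Rz(yaw) Ry(pitch) Rx(roll)).
In Python, from cell import env, eyes gives the robot as it stands.
- The arm moves only by the shell command python3 -m inch 'ROWS'. ROWS is JSON, a list of rows, each a list of 3 entries, a list of its own where there are three numbers: the shift along the tool's x, y, z in units of 60 mm (1.0 is 60 mm), then the turn about the tool's z in units of 5 degrees (1.0 is 5 degrees), then the closure, from -1 (fully open) to 1 (shut). In form: [[[tx, ty, tz], turn, claw], ...]. A call has exactly 10 rows; each row shifts and turns the commanded pose from where the row before left it, along the tool's axes as they then stand; what a row does not reach is not made up. A row lasts 1/8 s, in which the tool goes at most 62.5 mm and 10.7 degrees, less where a joint would pass 70% of its speed; a pose out of reach is approached as far as the arm can. A call is refused whole if a number of a shift passes 1 or a number of a turn 1, either way. A call with a gripper value outside its range is refused whole. The fingers move at their own pace and stop on an object; the grip force is fixed at half the most. Time passes only in rows, so rows that do not move let the fingers close, or fill a call up. It gives the time, the measured TCP pose, the force, the opening and the grip force at its end, in the units of the state.
- env.state(): the state, without advancing time (a new reading comes with each control period).
- eyes.read_camera(name): name is "side" or "top"; returns a dict with "pixels" (420x560x3 uint8, red, green, blue), "fx", "fy", "cx", "cy" (pixels), "distortion" ([k1, k2, p1, p2, k3] as OpenCV has them; the pictures are not rectified), "extrinsics" (4x4, takes a point from world to camera coordinates). Camera axes: x right, y down, z forward; pixel columns grow to the right and rows downward; lengths in mm; the calibration is good to about 2 mm. A picture is of the moment at which its call begins. There is no depth.
- env.job_done(): hands the job in; it is judged then, once.
Trained networks look in a picture, given as the dict that the camera call returned (one of the last four; its "shot" number tells which), for a name from the list of things; names that differ only in an ending like _2 or _b are one class to them, and where a whole thing is asked for, a point or a joint stands for the part that bears it (a point fixed in the world has none). Each returns a list of dicts, best first, with "score" (0 to 1); they miss things now and then, are a little off and sometimes report something else, mostly with a low value. They report only what shows in the picture. A call takes as long as a camera call. They do not tell look-alikes from the thing itself.
- eyes.boxes_of(name, picture): "centre" ([row, column] in pixels, amid what is visible of it).
- eyes.cut_out(name, picture): "mask" (420x560 bool, what is visible of it) and "centre" ([row, column] in pixels, amid what is visible of it).
- eyes.spot_point(name, picture): "centre" ([row, column] in pixels: a listed point, or the origin of a listed thing).
The state is a dict: "t": time; "joints": joint angles; "qvel": joint speeds; "tau": joint torques, N m; "eef_pos": TCP position; "tcp_rot": TCP orientation; "ft_force": force on the tool from outside, world axes, zero at the start; "moment": the same for the moment, N m; "opening": opening from 0.0 (shut) to 1.0 (fully open); "grip_force": force on a finger pad.
Only numpy, scipy, OpenCV 4.12 (cv2) and the standard library are available. Lean on these libraries where they do the work, as an engineer would, in place of code of your own. Each camera call takes 0.05 s, during which the arm holds its last target. There are 200 camera calls.

## Working session

There is one attempt and no reset: what is moved stays moved. The work goes in short steps, Python scripts to look and compute and a shell command to move; the robot and the scene stay as the last step left them, time stands still between calls to the robot, and variables do not carry over. Pictures are saved under pics/ and viewed, at most 10 in all, crops included, and the job is handed in when it is done.

```bash
ls; mkdir -p pics
cat > h.py <<'E'
import numpy as np, cv2
from cell import env, eyes
def K(p): return np.array([[p['fx'],0,p['cx']],[0,p['fy'],p['cy']],[0,0,1.]])
def ray(p,rc):
    u=cv2.undistortPoints(np.array([[[rc[1],rc[0]]]],float),K(p),np.array(p['distortion']))[0,0]
    E=np.array(p['extrinsics']);R,t=E[:3,:3],E[:3,3]
    return -R.T@t, R.T@np.array([u[0],u[1],1])
def at_z(p,rc,z):
    o,d=ray(p,rc); return (o+d*(z-o[2])/d[2]).round(1)
def proj(p,X):
    E=np.array(p['extrinsics']);r,_=cv2.Rodrigues(E[:3,:3])
    return cv2.projectPoints(np.array(X,float).reshape(-1,3),r,E[:3,3],K(p),np.array(p['distortion']))[0][:,0,::-1]
def tri(ps,rcs):
    A=np.zeros((3,3));b=np.zeros(3)
    for p,rc in zip(ps,rcs):
        o,d=ray(p,rc);d=d/np.linalg.norm(d);M=np.eye(3)-np.outer(d,d);A+=M;b+=M@o
    return np.linalg.solve(A,b).round(1)
def save(p,f,crop=None,s=1):
    im=p['pixels'][:,:,::-1]
    if crop: im=im[crop[0]:crop[1],crop[2]:crop[3]]
    cv2.imwrite(f,cv2.resize(im,None,fx=s,fy=s,interpolation=cv2.INTER_CUBIC))
E
python3 - <<'E'
from h import *
np.set_printoptions(suppress=True)
P={n:eyes.read_camera(n) for n in('top','side')}
for n,p in P.items():
    save(p,f'pics/{n}0.png',s=1.4)
    o,_=ray(p,(0,0)); print(n,o.round())
    for k in['lens','blank_a','knob','pivot','vise','stop_jaw','carriage','jaw']:
        z={'knob':85,'pivot':85,'stop_jaw':12}.get(k,0)
        for d in eyes.spot_point(k,p)[:5]: print(n,k,round(d['score'],2),np.round(d['centre'],1),at_z(p,d['centre'],z))
print(env.state(),env.pinch_z)
E
```

```text
pics
top [ 367.  -12. 1306.]
top lens 0.64 [278.5 215.6] [371.2 223.1   0. ]
top lens 0.63 [265.9 188.7] [411.1 307.9   0. ]
top lens 0.63 [281.2 153.7] [364.9 416.8   0. ]
top blank_a 0.72 [248.9 152.1] [465.6 425.3   0. ]
top blank_a 0.6 [221.9 185.1] [549.9 322.5   0. ]
top blank_a 0.39 [225.  265.4] [536.2  67.4   0. ]
top knob 0.78 [219.2 359. ] [ 538.1 -214.4   85. ]
top pivot 0.65 [228.6 321.6] [ 511.9 -103.1   85. ]
top pivot 0.47 [220.9 255.1] [537.8  92.6  85. ]
top stop_jaw 0.53 [222.1 252.2] [544.4 108.   12. ]
top carriage 0.77 [226.8 263.1] [530.6  74.7   0. ]
top jaw 0.65 [223.7 266. ] [540.3  65.5   0. ]
side [253. 649. 954.]
side lens 0.83 [324.9 307.1] [381.5 224.3   0. ]
side lens 0.83 [406.4 289.6] [346.7 404.3   0. ]
side lens 0.63 [355.7 278.2] [412.1 317.6   0. ]
side blank_a 0.87 [385.2 237.6] [463.7 410.8   0. ]
side knob 0.56 [154.7 315.4] [ 543.3 -224.7   85. ]
side knob 0.46 [311.2 168.8] [652.5 355.8  85. ]
side pivot 0.96 [184.8 310.2] [ 513.4 -110.9   85. ]
side vise 0.8 [249.1 275.8] [535.5  62.8   0. ]
side stop_jaw 0.89 [256.5 266.9] [543.1 100.1  12. ]
{'t': 0.9, 'joints': array([-1.31758851,  0.49090461,  1.55886751,  0.00001766,  1.0916847 ,
       -0.10564469]), 'qvel': array([ 0.00001479,  0.00015833,  0.00192618,  0.00098957, -0.00084068,
        0.00026292]), 'tau': array([  0.00191467, -61.24507427, -25.84326267,   0.06943073,
         0.04461411,  -0.00001221]), 'eef_pos': array([ 219.50881072, -585.22532508,  214.66928251]), 'tcp_rot': array([ 3.14145592, -0.00000126,  0.35884436]), 'ft_force': array([ 0.57884411, -0.44119948, -0.83243623]), 'moment': array([0.04333447, 0.00966787, 0.08015147]), 'grip_force': 0.0, 'opening': 0.9994536284086654} -18.8
```

View pics/top0.png

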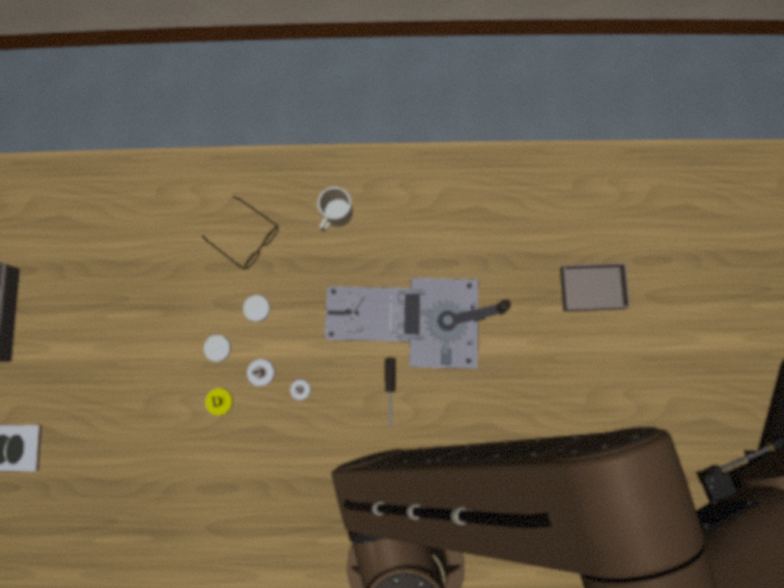

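View pics/side0.png

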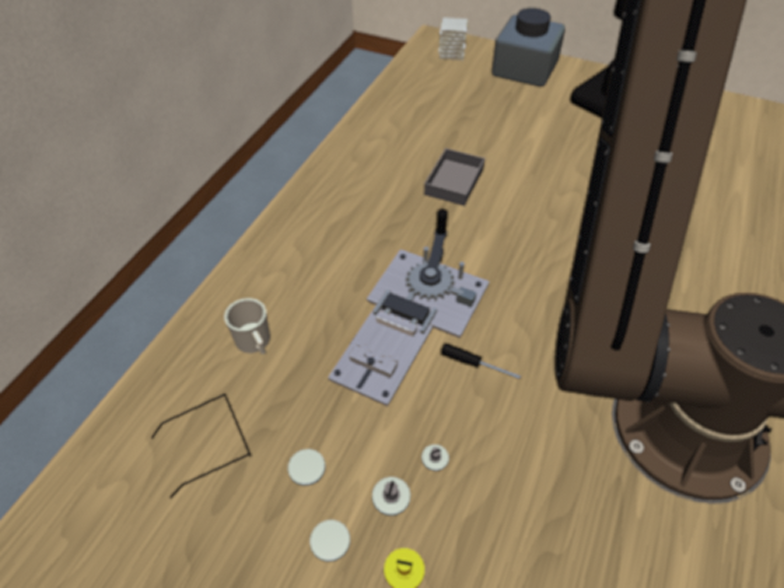

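Run:
```python
from h import *
P={n:eyes.read_camera(n) for n in('top','side')}
T,S=P['top'],P['side']
for k in['vise','stop_jaw','carriage','jaw','knob','lens']:
    for n,p in P.items():
        for d in eyes.cut_out(k,p)[:4]:
            m=d['mask'].astype(np.uint8); r=cv2.minAreaRect(np.argwhere(m)[:,::-1].astype(np.float32))
            z={'vise':12,'stop_jaw':30,'jaw':31,'carriage':30,'lens':10,'knob':85}[k]
            c=cv2.boxPoints(r); print(n,k,round(d['score'],2),m.sum(),np.round(d['centre'],1),'corners',[at_z(p,(q[1],q[0]),z)[:2].tolist() for q in c])
def tr(k):
    a=[eyes.spot_point(k,p) for p in(T,S)]
    if all(a): print('tri',k,tri((T,S),[q[0]['centre'] for q in a]))
for k in['pivot','knob','vise','stop_jaw','carriage','jaw']: tr(k)
for a in([265.9,188.7],):
    print('tri lens',tri((T,S),[a,[355.7,278.2]]))
def warp(p,x0,x1,y0,y1,z,s):
    # rectified: up=+x, left=+y
    xs=np.arange(x1,x0,-1/s);ys=np.arange(y1,y0,-1/s);g=np.array([[(x,y,z) for y in ys] for x in xs])
    q=proj(p,g).reshape(len(xs),len(ys),2).astype(np.float32)
    im=cv2.remap(p['pixels'][:,:,::-1].copy(),q[...,1],q[...,0],cv2.INTER_CUBIC)
    for x in range(int(np.ceil(x0/20))*20,int(x1)+1,20): cv2.putText(im,str(x),(0,int((x1-x)*s)+4),0,.35,(0,0,255));cv2.line(im,(0,int((x1-x)*s)),(im.shape[1],int((x1-x)*s)),(0,0,255) if x%100==0 else (120,120,120),1) if x%100==0 else 0
    for y in range(int(np.ceil(y0/20))*20,int(y1)+1,20): cv2.putText(im,str(y),(int((y1-y)*s)-8,12),0,.3,(0,0,255));cv2.line(im,(int((y1-y)*s),14),(int((y1-y)*s),20),(0,0,255),1)
    return im
a=warp(T,440,640,-170,180,12,2.2); b=warp(S,440,640,-170,180,12,2.2)
cv2.imwrite('pics/vise.png',np.vstack([a,b])[:600+300,:800]) if 0 else cv2.imwrite('pics/vise.png',cv2.resize(np.vstack([a,b]),None,fx=.68,fy=.68,interpolation=cv2.INTER_AREA))
c=T['pixels'][225:310,130:240,::-1];d=S['pixels'][300:420,210:350,::-1]
cv2.imwrite('pics/lens.png',np.hstack([cv2.resize(c,(400,309)),cv2.resize(d,(360,309))]))
```

```text
top vise 0.64 5328 [225.4 301.8] corners [[427.5, 175.8], [631.5, 170.6], [611.2, -243.8], [408.5, -228.7]]
top vise 0.6 77 [185.5 177.7] corners [[681.7, 407.2], [743.7, 286.7], [692.8, 260.4], [631.5, 380.1]]
side vise 0.89 5846 [220.2 291. ] corners [[614.1, 169.5], [619.5, -335.8], [400.0, -263.5], [438.4, 198.2]]
top stop_jaw 0.8 262 [224.4 250.4] corners [[499.3, 126.0], [581.4, 122.3], [579.0, 84.8], [497.0, 88.9]]
side stop_jaw 0.69 460 [258.7 268.1] corners [[579.9, 137.4], [588.5, 88.7], [497.1, 87.1], [491.0, 134.8]]
top carriage 0.97 545 [221.6 288.1] corners [[578.5, 26.3], [577.1, -63.6], [490.2, -61.7], [491.5, 27.2]]
side carriage 0.67 735 [226.1 285.4] corners [[575.1, 32.4], [584.9, -63.2], [490.1, -53.4], [485.1, 39.5]]
side carriage 0.19 6220 [221.1 291.2] corners [[603.5, 178.3], [625.6, -324.3], [400.1, -260.3], [425.2, 201.0]]
top jaw 0.55 135 [223.5 282.9] corners [[500.6, 24.0], [575.2, 23.2], [574.8, -1.6], [500.2, -0.6]]
side jaw 0.76 303 [232.7 283. ] corners [[575.2, 34.9], [580.6, -4.9], [495.7, -1.1], [492.1, 37.8]]
side jaw 0.41 1001 [234.9 177.4] corn
[... 476 characters left out ...]
0.2], [483.6, -52.5]]
top lens 0.71 266 [285.6 154.4] corners [[378.0, 438.1], [377.5, 381.7], [325.7, 380.3], [326.2, 436.3]]
top lens 0.6 255 [266.8 187.3] corners [[438.7, 342.7], [438.0, 289.5], [385.7, 288.5], [386.3, 341.4]]
side lens 0.84 298 [324.4 305.6] corners [[399.4, 218.9], [361.6, 201.8], [345.8, 242.4], [382.6, 259.0]]
side lens 0.7 645 [404.  288.6] corners [[386.5, 394.3], [335.6, 371.2], [315.4, 419.4], [364.4, 441.6]]
side lens 0.58 581 [354.  281.1] corners [[446.7, 334.6], [427.5, 279.4], [373.2, 301.2], [393.3, 354.4]]
tri pivot [507.5 -98.9  96.4]
tri knob [ 538.  -214.3   98.6]
tri vise [537.7  70.   17.2]
tri stop_jaw [547.  101.6   7.1]
tri lens [413.1 312.  -15.2]
```

View pics/vise.png

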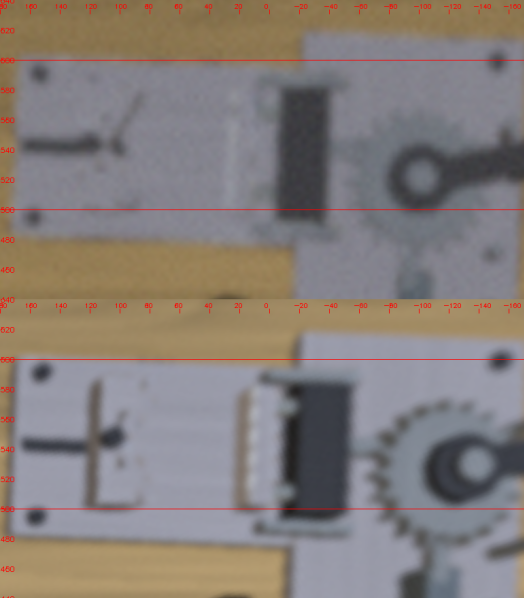

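View pics/lens.png

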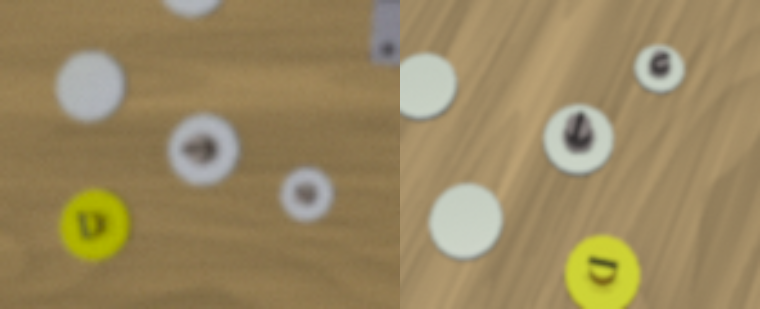

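Candidates for the lens (top view, row/col):
- White disc with chuck at [266,187], about 60 mm across.
- Smaller white disc with chuck at [278,215].
- Yellow disc with chuck at [286,155].

The enlarged crop confirms [266,187], side [354,280]: it's the larger of the two white ones and it isn't yellow. In the rectified vise view the stop jaw is at y≈85–125, the jaw's white face is at y≈22, and the lever points to about −y.

```bash
python3 -m inch '[[[0.9,0,0],-1,-0.1],[[0.9,0,0],-1,-0.1],[[0.9,0,0],-1,-0.1],[[0.9,0,0],-1,-0.1],[[0.9,0,0],-1,-0.1],[[0.9,0,0],-1,-0.1],[[0.9,0,0],-1,-0.1],[[0.9,0,0],-1,-0.1],[[0.9,0,0],-1,-0.1],[[0.9,0,0],-1,-0.1]]'
python3 - <<'E'
from h import *
T=eyes.read_camera('top');S=eyes.read_camera('side')
print(at_z(T,(266,185.8),10),at_z(S,(354,279.2),10))
for p,(r,c) in((T,(266,186)),(S,(354,279))):
    im=p['pixels'].astype(int); sub=im[r-20:r+21,c-20:c+21]
    m=((sub.max(2)-sub.min(2)<45)&(sub.min(2)>130)).astype(np.uint8)
    n,l,s,ce=cv2.connectedComponentsWithStats(m)
    i=1+s[1:,4].argmax(); pts=np.argwhere(l==i)[:,::-1].astype(np.float32); h=cv2.convexHull(pts)
    e=cv2.fitEllipse(h); rc=(e[0][1]+r-20,e[0][0]+c-20); print(s[i],e,rc,at_z(p,rc,10))
E
```

```text
t: 3.45
eef_pos: [602.6, -226.4, 214.6]
tcp_rot: [3.141, 0.0, 1.234]
ft_force: [0.3, -0.0, 0.2]
opening: 0.548
grip_force: 0.0
[410.5 314.5  10. ] [410.  316.7  10. ]
[ 10  10  20  20 273] ((19.50455665588379, 19.690053939819336), (19.293216705322266, 20.086698532104492), 26.847402572631836) (265.69005393981934, 185.5045566558838) [411.5 315.5  10. ]
[  6   6  29  28 532] ((20.09870147705078, 19.70034408569336), (27.544084548950195, 28.27727508544922), 61.97091293334961) (353.70034408569336, 279.0987014770508) [410.5 316.2  10. ]
```

```bash
python3 -m inch '[[[0.9,0,0],-0.87,-0.1],[[0.9,0,0],-0.87,-0.1],[[0.9,0,0],-0.87,-0.1],[[0.9,0,0],-0.87,-0.1],[[0.8,-0.55,0],0,-0.1],[[0.8,-0.55,0],0,-0.1],[[0.8,-0.55,0],0,-0.1],[[0.8,-0.55,0],0,-0.1],[[0.8,-0.55,0],0,-0.1],[[0.8,-0.55,0],0,-0.1]]'
python3 - <<'E'
from h import *
T=eyes.read_camera('top');S=eyes.read_camera('side')
print(env.state()['eef_pos'],env.state()['tcp_rot'])
for n,p in(('T',T),('S',S)):
  for k in('stop_jaw','vise','jaw','carriage','pivot','knob'):
    z={'knob':85,'pivot':85,'stop_jaw':12}.get(k,0)
    for d in eyes.spot_point(k,p)[:2]: print(n,k,round(d['score'],2),at_z(p,d['centre'],z))
E
```

```text
t: 4.8
eef_pos: [461.4, 277.6, 214.8]
tcp_rot: [3.141, -0.0, 1.534]
ft_force: [0.5, 0.3, 0.6]
opening: 0.551
grip_force: 0.0
[459.77563255 279.69252206 214.842639  ] [-3.14137110e+00 -4.01921423e-04  1.53885186e+00]
T stop_jaw 0.78 [539.8  99.2  12. ]
T vise 0.78 [543.2  71.5   0. ]
T jaw 0.54 [546.   66.1   0. ]
T carriage 0.62 [538.8  71.2   0. ]
T pivot 0.66 [514.4 -97.6  85. ]
T pivot 0.48 [366.5  38.3  85. ]
T knob 0.97 [ 541.3 -219.9   85. ]
S stop_jaw 0.36 [683.5 328.9  12. ]
```

```bash
python3 -m inch '[[[0.58,-0.83,0],0,-0.1],[[0,0,0.9],0,-0.1],[[0,0,0.9],0,-0.1],[[0,0,0.9],0,-0.1],[[0,0,0.5],0,-0.1],[[0,0,0.13],0,-0.1],[[0,0,0],0,-0.1],[[0,0,0],0,-0.1],[[0,0,0],0,-0.1],[[0,0,0],0,-0.1]]'
python3 - <<'E'
from h import *
p=eyes.read_camera('side');save(p,'pics/pre.png',(290,420,200,360),4)
E
```

```text
t: 6.75
eef_pos: [414.0, 313.3, 15.4]
tcp_rot: [3.141, -0.001, 1.535]
ft_force: [0.3, -0.2, -0.1]
opening: 0.548
grip_force: 0.0
```

View pics/pre.png

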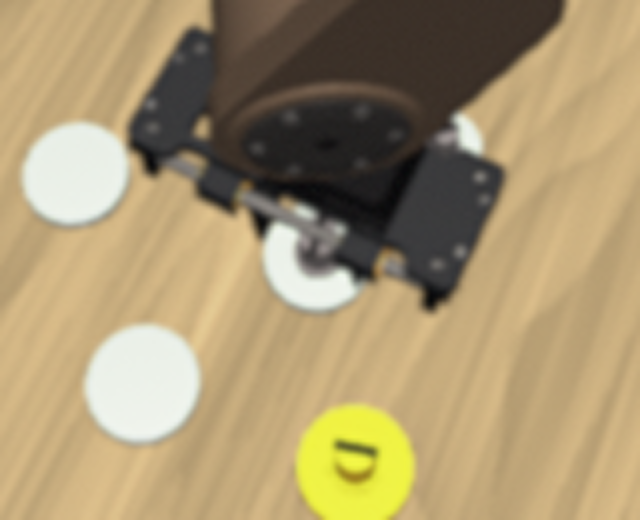

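The gripper straddles the chuck (crop ~[255,315]), and the neighbouring discs are clear. Next I close and lift.

```bash
python3 -m inch '[[[0.04,-0.05,0],0,-0.1],[[0,0,0],0,1],[[0,0,0],0,1],[[0,0,0],0,1],[[0,0,0],0,1],[[0,0,0],0,1],[[0,0,0],0,1],[[0,0,-0.2],0,1],[[0,0,-0.9],0,1],[[0,0,-0.6],0,1]]'
python3 - <<'E'
from h import *
T=eyes.read_camera('top');S=eyes.read_camera('side')
print(env.state()['eef_pos'],env.state()['opening'],env.state()['grip_force'])
for n,p in(('T',T),('S',S)):
  for k in('stop_jaw','vise','jaw','carriage','pivot','knob'):
    z={'knob':85,'pivot':85,'stop_jaw':12}.get(k,0)
    for d in eyes.spot_point(k,p)[:2]: print(n,k,round(d['score'],2),at_z(p,d['centre'],z))
E
```

```text
t: 8.05
eef_pos: [410.9, 315.8, 119.3]
tcp_rot: [3.14, -0.001, 1.535]
ft_force: [0.5, -1.0, -1.6]
opening: 0.226
grip_force: 30.0
[412.06841958 316.50997385 120.86012864] 0.22751822296003843 29.999842643737793
T stop_jaw 0.55 [542.3  96.7  12. ]
T stop_jaw 0.18 [759.  134.7  12. ]
T vise 0.86 [543.3  73.1   0. ]
T jaw 0.66 [540.   67.1   0. ]
T jaw 0.17 [ 548.7 -232.2    0. ]
T carriage 0.76 [529.5  69.1   0. ]
T carriage 0.66 [680. 322.   0.]
T pivot 0.82 [ 521.1 -102.8   85. ]
T knob 0.7 [ 539. -218.   85.]
S knob 0.76 [ 546.7 -230.4   85. ]
```

```bash
cat >> h.py <<'E'
def warp(p,x0,x1,y0,y1,z,s):
    xs=np.arange(x1,x0,-1/s);ys=np.arange(y1,y0,-1/s);g=np.array([[(x,y,z) for y in ys] for x in xs])
    q=proj(p,g).reshape(len(xs),len(ys),2).astype(np.float32)
    im=cv2.remap(p['pixels'][:,:,::-1].copy(),q[...,1],q[...,0],cv2.INTER_CUBIC)
    im=cv2.convertScaleAbs(im,alpha=1.0)
    for x in range(int(np.ceil(x0/20))*20,int(x1)+1,20): cv2.putText(im,str(x),(0,int((x1-x)*s)+4),0,.4,(0,0,255))
    for y in range(int(np.ceil(y0/10))*10,int(y1)+1,10): cv2.putText(im,str(y),(int((y1-y)*s)-8,12),0,.35,(0,0,255));cv2.line(im,(int((y1-y)*s),14),(int((y1-y)*s),22),(0,0,255),1)
    return im
E
python3 - <<'E'
from h import *
ims=[]
for n in('top','side'):
    a=np.mean([eyes.read_camera(n)['pixels'].astype(float) for _ in range(4)],0)
    p=eyes.read_camera(n);p['pixels']=a.astype(np.uint8)
    im=warp(p,485,595,-5,130,30,5.8 if 0 else 2.7*2)
    l=cv2.cvtColor(im,cv2.COLOR_BGR2LAB);l[...,0]=cv2.createCLAHE(2.5,(4,4)).apply(l[...,0]);ims.append(cv2.resize(cv2.cvtColor(l,cv2.COLOR_LAB2BGR),None,fx=.5,fy=.5))
cv2.imwrite('pics/v2.png',cv2.resize(np.hstack(ims),None,fx=1.09,fy=1.09))
E
```

```text
(no output)
```

View pics/v2.png

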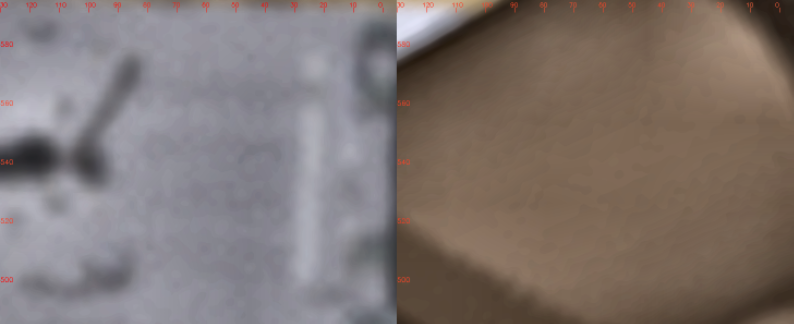

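In the rectified top view, the V's wall shadow runs from (573,84) to an apex at about (542,102). The jaw's front face is at y≈27, so home is y≈67.5. I'll set the lens at about (540,62.5).

```bash
python3 -m inch '[[[-0.83,0.457,0],0,1],[[-0.83,0.457,0],0,1],[[-0.83,0.457,0],0,1],[[-0.83,0.457,0],0,1],[[-0.83,0.457,0],0,1],[[0,0,0],0,1],[[0,0,0.6],0,1],[[0,0,0.5],0,1],[[0,0,0],0,1],[[0,0,0],0,1]]'
python3 - <<'E'
from h import *
S=eyes.read_camera('side');T=eyes.read_camera('top')
s=env.state();print(s['eef_pos'],s['tcp_rot'],s['ft_force'],s['opening'])
for n,p in(('T',T),('S',S)):
  for k in('stop_jaw','lens'):
    for d in eyes.spot_point(k,p)[:3]: print(n,k,round(d['score'],2),d['centre'],at_z(p,d['centre'],12 if k=='stop_jaw' else s['eef_pos'][2]-15))
save(S,'pics/hov.png',(170,330,200,360),3.7)
E
```

```text
t: 10.5
eef_pos: [539.2, 62.5, 51.7]
tcp_rot: [3.141, 0.0, 1.536]
ft_force: [0.1, 0.3, -0.8]
opening: 0.225
grip_force: 30.0
[539.45943146  62.26955079  52.05359186] [3.13975891e+00 4.09971625e-06 1.53548981e+00] [ 0.40505666 -0.1867227  -1.3534431 ] 0.22830654298726188
S stop_jaw 0.58 [255.6, 266.6] [545.   97.9  12. ]
S lens 0.91 [404.9, 291.0] [341.7 410.1  37.1]
S lens 0.8 [240.5, 274.7] [538.2  62.8  37.1]
S lens 0.71 [326.4, 310.2] [368.9 241.3  37.1]
```

View pics/hov.png

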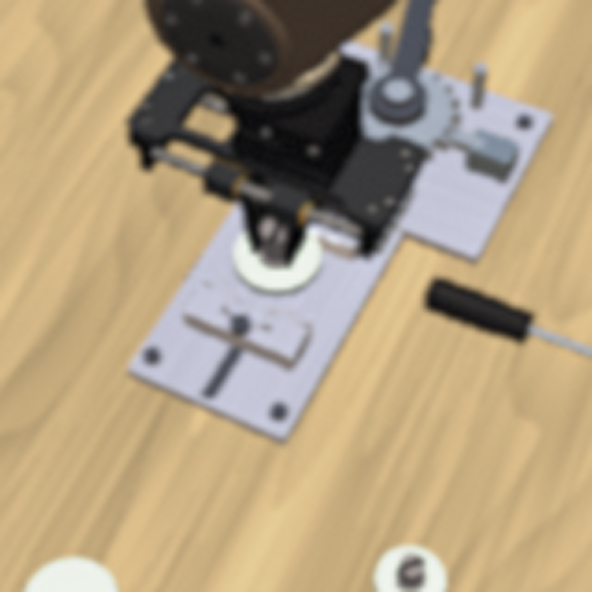

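The lens hovers over the bed just short of the V (crop ~[255,277]) and lines up with it. Lower away.

```bash
python3 -m inch '[[[0,0,0.15],0,1],[[0,0,0.1],0,1],[[0,0,0.05],0,1],[[0,0,0.03],0,1],[[0,0,0.02],0,1],[[0,0,0.02],0,1],[[0,0,0.02],0,1],[[0,0,0],0,1],[[0,0,0],0,1],[[0,0,0],0,1]]'
```

```text
t: 12.05
eef_pos: [539.0, 62.0, 27.5]
tcp_rot: [3.141, 0.0, 1.535]
ft_force: [0.3, -0.0, -0.9]
opening: 0.222
grip_force: 30.0
```

```bash
python3 -m inch '[[[0,0,0.015],0,1],[[0,0,0.015],0,1],[[0,0,0.015],0,1],[[0,0,0],0,1],[[0,0,0],0,1],[[0,0,0],0,1],[[0,0,0],0,1],[[0,0,0],0,1],[[0,0,0],0,1],[[0,0,0],0,1]]'
```

```text
t: 13.3
eef_pos: [539.1, 62.0, 26.6]
tcp_rot: [3.14, 0.0, 1.535]
ft_force: [-7.4, -0.4, 26.3]
opening: 0.225
grip_force: 30.0
```

```bash
python3 -m inch '[[[0,0,-0.02],0,1],[[0,0,0],0,0.3],[[0,0,0],0,-0.1],[[0,0,0],0,-0.1],[[0,0,-0.3],0,-0.1],[[0,0,-0.8],0,-0.1],[[0,0,-0.9],0,-0.1],[[-0.9,0,-0.3],0,-0.1],[[-0.9,0,0],0,-0.1],[[-0.9,0,0],0,-0.1]]'
python3 - <<'E'
from h import *
S=eyes.read_camera('side');T=eyes.read_camera('top')
s=env.state();print(s['eef_pos'],s['tcp_rot'],s['ft_force'],s['opening'])
for n,p in(('T',T),('S',S)):
  for k in('stop_jaw','lens','knob','pivot'):
    for d in eyes.spot_point(k,p)[:4]: print(n,k,round(d['score'],2),d['centre'],at_z(p,d['centre'],85 if k in('knob','pivot') else 12))
save(S,'pics/plc.png',(150,310,200,360),3.7)
E
```

```text
t: 14.55
eef_pos: [533.0, -101.4, 164.2]
tcp_rot: [3.141, 0.0, 1.536]
ft_force: [0.3, -0.2, 0.6]
opening: 0.548
grip_force: 0.0
[ 533.11181125 -104.04276745  163.84343662] [3.14113241e+00 7.47615394e-04 1.53109874e+00] [-0.00543906  0.54678856 -1.40193131] 0.5476613056420985
T stop_jaw 0.61 [225.2, 253.2] [534.6 104.9  12. ]
T lens 0.81 [226.5, 269.0] [529.7  55.5  12. ]
T lens 0.71 [285.8, 155.4] [350.9 407.1  12. ]
T lens 0.42 [276.7, 215.2] [376.7 222.2  12. ]
T lens 0.41 [223.0, 265.6] [540.9  66.   12. ]
S stop_jaw 0.79 [256.8, 266.0] [544.8 101.8  12. ]
S stop_jaw 0.25 [186.4, 310.5] [ 532.1 -169.3   12. ]
S lens 0.97 [405.5, 292.4] [341.  403.5  12. ]
S lens 0.79 [245.5, 272.8] [543.8  63.1  12. ]
S lens 0.57 [323.2, 307.0] [381.7 225.9  12. ]
S knob 0.63 [153.7, 315.9] [ 543.5 -229.1   85. ]
S pivot 0.64 [243.2, 178.6] [730.6 195.7  85. ]
S pivot 0.37 [256.4, 267.2] [520.1 142.   85. ]
```

View pics/plc.png

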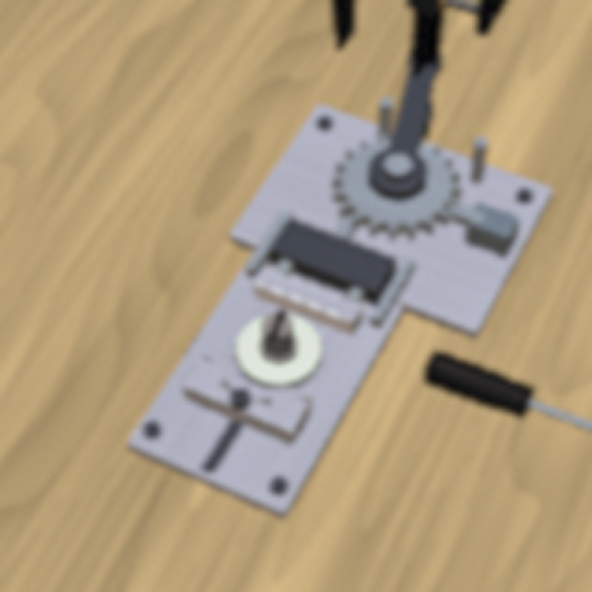

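The lens sits flat, chuck up, between jaw and V (crop [345,278]). The lever still points to −y, and both stop pins show. Now over to the knob.

```bash
python3 -m inch '[[[-0.95,0.09,0],0,-0.26],[[-0.95,0.09,0],0,-0.26],[[0,0,0],-0.9,-0.26],[[0,0,0],-0.9,-0.26],[[0,0,0],-0.9,-0.26],[[0,0,0],0,-0.26],[[0,0,0.6],0,-0.26],[[0,0,0.6],0,-0.26],[[0,0,0.3],0,-0.26],[[0,0,0.1],0,-0.26]]'
python3 - <<'E'
from h import *
S=eyes.read_camera('side')
s=env.state();print(s['eef_pos'],s['tcp_rot'],s['ft_force'],s['opening'])
save(S,'pics/kn.png',(100,230,240,400),4)
E
```

```text
t: 16.3
eef_pos: [539.7, -213.7, 67.0]
tcp_rot: [-3.14, -0.001, 1.77]
ft_force: [0.6, -0.1, 0.1]
opening: 0.63
grip_force: 0.0
[ 539.79554182 -213.83667341   66.98524457] [-3.14060812e+00 -7.52354371e-04  1.76998954e+00] [-0.08540054 -0.10059127 -1.40908343] 0.6284529408016404
```

View pics/kn.png

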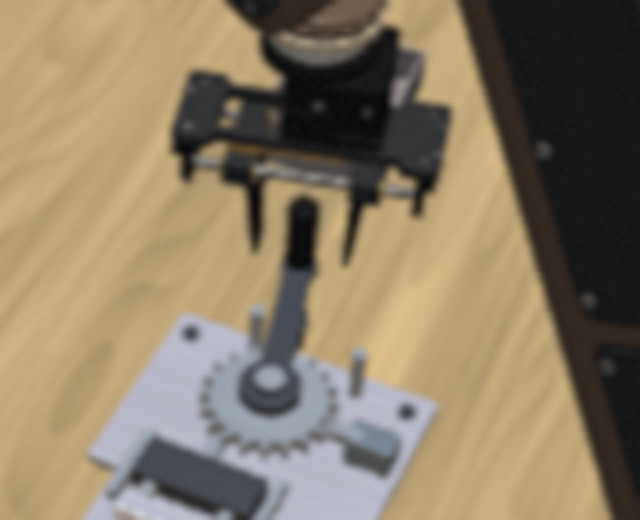

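The knob is midway between the open fingers (crop [230,302]). I'll narrow to a loose straddle and swing back.

```bash
python3 -m inch '[[[-0.03,0,0],0,0.41],[[0,0,0],0,0.41],[[0,0,0],0,0.41],[[0.0076,-0.174,0],1,0.41],[[0.0076,-0.174,0],1,0.41],[[0.0076,-0.174,0],1,0.41],[[0.0076,-0.174,0],1,0.41],[[0.0076,-0.174,0],1,0.41],[[0.0076,-0.174,0],1,0.41],[[0.0076,-0.174,0],1,0.41]]'
python3 - <<'E'
from h import *
S=eyes.read_camera('side');T=eyes.read_camera('top')
s=env.state();print(s['eef_pos'],s['tcp_rot'],s['ft_force'],s['opening'])
for n,p in(('T',T),('S',S)):
  for k in('knob','pivot'):
    for d in eyes.spot_point(k,p)[:2]: print(n,k,round(d['score'],2),d['centre'],at_z(p,d['centre'],85))
print(proj(S,s['eef_pos']+[0,0,18]))
E
```

```text
t: 17.6
eef_pos: [468.6, -208.5, 68.3]
tcp_rot: [3.141, 0.0, 1.157]
ft_force: [0.4, -0.1, 0.1]
opening: 0.297
grip_force: 0.2
[ 468.05347854 -208.15983042   68.27843372] [-3.14145263e+00  4.13080018e-05  1.15868497e+00] [-0.72827063 -0.65235889  0.08757148] 0.29145077798831476
T pivot 0.6 [225.7, 321.8] [ 520.5 -104.    85. ]
S knob 0.79 [166.4, 336.1] [ 473.8 -204.6   85. ]
S pivot 0.79 [185.8, 309.1] [ 514.7 -106.3   85. ]
S pivot 0.73 [309.6, 168.3] [655.6 353.1  85. ]
[[165.84882441 338.52615532]]
```

```bash
python3 -m inch '[[[0.004,-0.087,0],0.5,0.41],[[0.004,-0.087,0],0.5,0.41],[[0,-0.035,0],0.2,0.41],[[0,-0.035,0],0.2,0.41],[[0,-0.02,0],0.1,0.41],[[0,-0.02,0],0.1,0.41],[[0,-0.02,0],0.1,0.41],[[0,0,0],0,0.41],[[0,0,0],0,0.41],[[0,0,0],0,0.41]]'
```

```text
t: 19.15
eef_pos: [452.6, -199.6, 67.9]
tcp_rot: [-3.141, 0.0, 1.012]
ft_force: [0.8, -0.1, 0.9]
opening: 0.295
grip_force: 0.6
```

```bash
python3 -m inch '[[[0,0.06,0],0,0.41],[[0.0076,0.174,0],-1,0.41],[[0.0076,0.174,0],-1,0.41],[[0.0076,0.174,0],-1,0.41],[[0.0076,0.174,0],-1,0.41],[[0.0076,0.174,0],-1,0.41],[[0.0076,0.174,0],-1,0.41],[[0.0076,0.174,0],-1,0.41],[[0.004,0.087,0],-0.5,0.41],[[0.002,0.035,0],-0.2,0.41]]'
cat > f.py <<'E'
from h import *
F=[]
for i in range(6):
    s=env.state();F.append(s['ft_force']); eyes.read_camera('top')
f=np.mean(F,0);y=s['tcp_rot'][2];t=np.array([np.sin(y),-np.cos(y),0]);p=s['eef_pos']-[516,-100,0]
print('t',round(s['t'],2),'tang',(f@t).round(2),'each',(np.array(F)@t).round(1),'rad',(f@[np.cos(y),np.sin(y),0]).round(2),'fz',f[2].round(2),'pos',s['eef_pos'].round(1),'R',np.hypot(p[0],p[1]).round(1),'a',(np.arctan2(p[0],-p[1])+.583).round(3),'yaw-th',(y-1.5708-np.arctan2(p[0],-p[1])).round(3),s['grip_force'],round(s['opening'],3))
E
python3 f.py
```

```text
t: 20.4
eef_pos: [532.4, -218.7, 67.6]
tcp_rot: [-3.14, -0.001, 1.684]
ft_force: [-3.1, -0.9, 0.6]
opening: 0.29
grip_force: 1.5
t 20.65 tang -1.99 each [-3.2 -2.6 -1.5 -1.3 -1.6 -1.7] rad 0.04 fz -1.17 pos [ 532.3 -218.8   67.7] R 119.9 a 0.72 yaw-th -0.025 0.942254550755024 0.293
```

```bash
python3 -m inch '[[[0.005,0.122,0],-0.7,0.41],[[0.004,0.087,0],-0.5,0.41],[[0.002,0.052,0],-0.3,0.41],[[0.002,0.052,0],-0.3,0.41],[[0.001,0.035,0],-0.2,0.41],[[0.001,0.035,0],-0.2,0.41],[[0.001,0.017,0],-0.1,0.41],[[0.001,0.017,0],-0.1,0.41],[[0,0,0],0,0.41],[[0,0,0],0,0.41]]'; python3 f.py
```

```text
t: 21.95
eef_pos: [557.0, -212.9, 67.9]
tcp_rot: [3.142, 0.0, 1.893]
ft_force: [0.4, -0.2, -0.7]
opening: 0.296
grip_force: 0.0
t 22.2 tang -0.31 each [ 0.4 -0.6 -0.1 -0.3 -0.7 -0.4] rad -0.31 fz 0.2 pos [ 556.9 -212.9   67.9] R 120.1 a 0.931 yaw-th -0.026 0.0 0.291
```

```bash
python3 -m inch '[[[0.0076,-0.24,0],1,0.41],[[0.0076,-0.174,0],1,0.41],[[0.0076,-0.174,0],1,0.41],[[0.0076,-0.174,0],1,0.41],[[0.0076,-0.174,0],1,0.41],[[0.0076,-0.174,0],1,0.41],[[0.0076,-0.174,0],1,0.41],[[0.0076,-0.174,0],1,0.41],[[0.0076,-0.174,0],1,0.41],[[0.004,-0.087,0],0.5,0.41]]'
python3 - <<'E'
from h import *
S=eyes.read_camera('side');T=eyes.read_camera('top');s=env.state();print(s['eef_pos'],s['ft_force'],s['tcp_rot'])
for n,p in(('T',T),('S',S)):
  for k in('jaw','carriage','lens'):
    for d in eyes.cut_out(k,p)[:2]:
      r=cv2.boxPoints(cv2.minAreaRect(np.argwhere(d['mask'])[:,::-1].astype(np.float32)))
      c=np.array([at_z(p,(q[1],q[0]),31 if k!='lens' else 22)[:2] for q in r]); print(n,k,round(d['score'],2),np.round(d['centre'],1),c.min(0),c.max(0))
E
```

```text
t: 23.5
eef_pos: [457.2, -205.3, 68.1]
tcp_rot: [3.14, 0.0, 1.062]
ft_force: [1.7, -0.5, -2.1]
opening: 0.296
grip_force: 1.3
[ 457.03536283 -205.1750178    68.09040977] [ 0.20787398 -0.26960674 -0.45857348] [3.14125827e+00 8.29167756e-05 1.06330446e+00]
T jaw 0.59 [222.9 279.3] [499.2   6.8] [576.   38.6]
T carriage 0.57 [224.4 285.8] [ 452.7 -150.4] [589.4  51.7]
T lens 0.84 [225.8 266. ] [511.1  42.3] [562.   92.2]
T lens 0.83 [283.8 155.2] [309.8 361.9] [389.8 443.8]
S jaw 0.5 [233.4 279.9] [494.1   9.8] [579.4  46.3]
S jaw 0.29 [257.3 264.1] [493.3  85.8] [587.2 134.8]
S carriage 0.59 [227.8 284.3] [483.6 -61.2] [588.7  47.4]
S lens 0.94 [244.6 275.9] [501.6  29.1] [574.3 102.1]
S lens 0.79 [404.8 292. ] [312.8 375.7] [382.1 443.5]
```

```bash
python3 -m inch '[[[0.003,-0.07,0],0.4,0.41],[[0.002,-0.052,0],0.3,0.41],[[0.001,-0.035,0],0.2,0.41],[[0,-0.02,0],0.1,0.41],[[0,0,0],0,0.41],[[0,0.07,0],0,0.41],[[0.0076,0.174,0],-1,0.41],[[0.0076,0.174,0],-1,0.41],[[0.0076,0.174,0],-1,0.41],[[0.004,0.087,0],-0.5,0.41]]'; python3 f.py
```

```text
t: 25.15
eef_pos: [485.2, -217.5, 67.8]
tcp_rot: [-3.141, 0.0, 1.284]
ft_force: [-2.0, 0.6, 1.8]
opening: 0.293
grip_force: 1.0
t 25.4 tang -0.16 each [-2.1 -0.1  0.2  0.1  0.6  0.3] rad -0.22 fz 0.31 pos [ 484.6 -217.2   67.9] R 121.3 a 0.321 yaw-th -0.028 0.07894799346104264 0.298
```

```bash
python3 -m inch '[[[0.001,0.052,0],-0.3,0.41],[[0.001,0.052,0],-0.3,0.41],[[0.001,0.052,0],-0.3,0.41],[[0.001,0.052,0],-0.3,0.41],[[0.001,0.052,0],-0.3,0.41],[[0.001,0.052,0],-0.3,0.41],[[0.001,0.052,0],-0.3,0.41],[[0.001,0.052,0],-0.3,0.41],[[0.001,0.052,0],-0.3,0.41],[[0.001,0.052,0],-0.3,0.41]]'; python3 f.py
```

```text
t: 26.7
eef_pos: [515.8, -222.0, 68.0]
tcp_rot: [3.141, 0.0, 1.546]
ft_force: [-0.7, 0.6, 0.1]
opening: 0.295
grip_force: 0.3
t 26.95 tang -0.08 each [-0.7  0.5 -0.  -0.4 -0.7  0.9] rad -0.18 fz -0.01 pos [ 515.5 -222.    67.9] R 122.0 a 0.579 yaw-th -0.023 0.0 0.295
```

```bash
python3 -m inch '[[[0.004,0.052,0],-0.3,0.41],[[0.004,0.052,0],-0.3,0.41],[[0.004,0.052,0],-0.3,0.41],[[0.004,0.052,0],-0.3,0.41],[[0.004,0.052,0],-0.3,0.41],[[0.004,0.052,0],-0.3,0.41],[[0.004,0.052,0],-0.3,0.41],[[0.004,0.052,0],-0.3,0.41],[[0.004,0.052,0],-0.3,0.41],[[0.004,0.052,0],-0.3,0.41]]'; python3 f.py
```

```text
t: 28.25
eef_pos: [546.5, -216.7, 67.9]
tcp_rot: [3.142, 0.0, 1.808]
ft_force: [-2.8, -3.5, 0.3]
opening: 0.298
grip_force: 1.5
t 28.5 tang -1.15 each [-3.6 -1.  -1.  -0.8 -0.5 -0.1] rad -0.62 fz -0.17 pos [ 546.4 -216.5   67.9] R 120.4 a 0.838 yaw-th -0.02 0.22884280420839787 0.298
```

```bash
python3 -m inch '[[[0.001,0.017,0],-0.1,0.41],[[0.001,0.017,0],-0.1,0.41],[[0.001,0.017,0],-0.1,0.41],[[0.001,0.017,0],-0.1,0.41],[[0.001,0.017,0],-0.1,0.41],[[0.001,0.017,0],-0.1,0.41],[[0.001,0.017,0],-0.1,0.41],[[0.001,0.017,0],-0.1,0.41],[[0.001,0.017,0],-0.1,0.41],[[0.001,0.017,0],-0.1,0.41]]'; python3 f.py
```

```text
t: 29.8
eef_pos: [556.0, -213.6, 67.9]
tcp_rot: [3.142, 0.0, 1.894]
ft_force: [-1.2, -4.0, -0.4]
opening: 0.295
grip_force: 1.8
t 30.05 tang -2.69 each [-2.3 -2.9 -2.9 -3.1 -2.2 -2.7] rad -2.59 fz -0.77 pos [ 556.  -213.5   68. ] R 120.3 a 0.922 yaw-th -0.017 1.3626813143491745 0.3
```

```bash
python3 -m inch '[[[0,-0.24,0],1,0.41],[[0.0076,-0.174,0],1,0.41],[[0.0076,-0.174,0],1,0.41],[[0.0076,-0.174,0],1,0.41],[[0.0076,-0.174,0],1,0.41],[[0.0076,-0.174,0],1,0.41],[[0.0076,-0.174,0],1,0.41],[[0.0076,-0.174,0],1,0.41],[[0.0076,-0.174,0],1,0.41],[[0.006,-0.14,0],0.8,0.41]]'
python3 - <<'E'
from h import *
S=eyes.read_camera('side');T=eyes.read_camera('top');s=env.state();print(s['eef_pos'],s['ft_force'],s['tcp_rot'])
for n,p in(('T',T),('S',S)):
  for k in('jaw','carriage','lens'):
    for d in eyes.cut_out(k,p)[:1]:
      r=cv2.boxPoints(cv2.minAreaRect(np.argwhere(d['mask'])[:,::-1].astype(np.float32)))
      c=np.array([at_z(p,(q[1],q[0]),31 if k!='lens' else 22)[:2] for q in r]); print(n,k,round(d['score'],2),np.round(d['centre'],1),c.min(0),c.max(0))
E
```

```text
t: 31.35
eef_pos: [453.9, -204.5, 68.2]
tcp_rot: [3.14, -0.0, 1.035]
ft_force: [2.5, -1.3, -1.3]
opening: 0.296
grip_force: 1.2
[ 453.41174576 -204.19395996   68.15019303] [0.22068509 0.75857408 0.27451756] [ 3.14110932e+00 -3.09836040e-04  1.03662219e+00]
T jaw 0.66 [224.4 275.3] [496.3  13.3] [576.2  44.8]
T carriage 0.96 [223.3 282.2] [490.2 -57.4] [578.6  42.5]
T lens 0.66 [224.4 264.9] [508.1  45.3] [565.2  98.4]
S jaw 0.78 [236.3 280.9] [493.5  14. ] [580.8  56. ]
S carriage 0.58 [230.1 280. ] [487.7 -63.9] [589.6  58.5]
S lens 0.77 [404.3 292. ] [312.8 373.9] [384.8 444.3]
```

```bash
python3 -m inch '[[[0.008,-0.035,0],0.2,0.41],[[0.008,-0.025,0],0.15,0.41],[[0.004,-0.02,0],0.1,0.41],[[0,0,0],0,0.41],[[0,0.07,0],0,0.41],[[0.0076,0.174,0],-1,0.41],[[0.0076,0.174,0],-1,0.41],[[0.003,0.087,0],-0.5,0.41],[[0.002,0.035,0],-0.2,0.41],[[0.001,0.017,0],-0.1,0.41]]'; python3 f.py
```

```text
t: 33.0
eef_pos: [479.4, -215.5, 67.7]
tcp_rot: [-3.14, -0.0, 1.243]
ft_force: [-3.7, 0.1, 0.5]
opening: 0.296
grip_force: 1.6
t 33.25 tang -2.86 each [-3.6 -2.7 -2.3 -2.5 -3.  -3.1] rad -0.36 fz -0.71 pos [ 479.5 -215.6   67.8] R 121.2 a 0.277 yaw-th -0.023 1.6205334663391113 0.295
```

```bash
python3 -m inch '[[[0.003,0.028,0],-0.16,0.41],[[0.003,0.028,0],-0.16,0.41],[[0.003,0.028,0],-0.16,0.41],[[0.003,0.028,0],-0.16,0.41],[[0.001,0.028,0],-0.16,0.41],[[0.001,0.028,0],-0.16,0.41],[[0.001,0.028,0],-0.16,0.41],[[0.001,0.028,0],-0.16,0.41],[[0.001,0.028,0],-0.16,0.41],[[0.001,0.028,0],-0.16,0.41]]'; python3 f.py
```

```text
t: 34.55
eef_pos: [495.9, -219.2, 67.8]
tcp_rot: [-3.14, -0.0, 1.384]
ft_force: [-8.5, -1.4, -1.7]
opening: 0.295
grip_force: 3.6
t 34.8 tang -6.64 each [-8.1 -6.3 -6.1 -6.7 -6.9 -5.8] rad -3.14 fz -1.33 pos [ 496.  -219.3   67.9] R 120.9 a 0.417 yaw-th -0.022 3.144451528787613 0.296
```

```bash
python3 -m inch '[[[0,0,0],0,0.41],[[0,0,0],0,0.41],[[0,0,0],0,0.41],[[0.001,0.01,0],-0.06,0.41],[[0.001,0.01,0],-0.06,0.41],[[0.001,0.01,0],-0.06,0.41],[[0.001,0.01,0],-0.06,0.41],[[0.001,0.01,0],-0.06,0.41],[[0.001,0.01,0],-0.06,0.41],[[0.001,0.01,0],-0.06,0.41]]'; python3 f.py
```

```text
t: 36.1
eef_pos: [500.0, -219.8, 67.9]
tcp_rot: [-3.14, 0.0, 1.42]
ft_force: [-8.9, -4.9, -1.1]
opening: 0.297
grip_force: 4.0
t 36.35 tang -7.64 each [-8.  -8.  -6.9 -7.6 -8.6 -6.8] rad -5.5 fz -0.5 pos [ 500.  -219.8   67.9] R 120.8 a 0.45 yaw-th -0.018 3.786354213953018 0.294
```

At about 8 N, so I stop here and swing back to the near stop.

```bash
python3 -m inch '[[[-0.01,-0.1,0],0,0.41],[[0.0076,-0.174,0],1,0.41],[[0.0076,-0.174,0],1,0.41],[[0.0076,-0.174,0],1,0.41],[[0.0076,-0.174,0],1,0.41],[[0.003,-0.07,0],0.4,0.41],[[0.001,-0.035,0],0.2,0.41],[[0.001,-0.02,0],0.1,0.41],[[0,-0.02,0],0.1,0.41],[[0,-0.01,0],0,0.41]]'; python3 f.py
```

```text
t: 37.65
eef_pos: [446.9, -200.6, 67.7]
tcp_rot: [-3.14, 0.0, 1.001]
ft_force: [0.1, 0.1, 1.1]
opening: 0.296
grip_force: 0.2
t 37.9 tang 0.2 each [ 0.1  0.9  0.6 -0.8  0.1  0.3] rad 0.12 fz 0.0 pos [ 447.1 -200.8   67.8] R 122.1 a -0.017 yaw-th 0.029 0.0 0.292
```

```bash
python3 -m inch '[[[0,-0.01,0],0,0.41],[[0,-0.01,0],0,0.41],[[0,-0.01,0],0,0.41],[[0,-0.01,0],0,0.41],[[0,0,0],0,0.41],[[0,0,0],0,0.41],[[0,0,0],0,0.41],[[0,0,0],0,0.41],[[0,0,0],0,0.41],[[0,0,0],0,0.41]]'; python3 f.py
```

```text
t: 39.2
eef_pos: [445.9, -200.0, 68.0]
tcp_rot: [3.14, 0.0, 1.0]
ft_force: [4.0, -2.5, -3.8]
opening: 0.294
grip_force: 2.6
t 39.45 tang 5.25 each [4.7 5.8 5.1 5.6 5.1 5.3] rad -0.03 fz -4.07 pos [ 445.9 -200.    68. ] R 122.2 a -0.028 yaw-th 0.041 2.608640491962433 0.293
```

The hard stop is reached: a steady 5 N with the lever not moving. Back off, open, rise and check.

```bash
python3 -m inch '[[[0,0.035,0],0,0.41],[[0,0,0],0,0.2],[[0,0,0],0,-0.1],[[0,0,0],0,-0.1],[[0,0,0],0,-0.1],[[0,0,-0.4],0,-0.1],[[0,0,-0.8],0,-0.1],[[0,0,-0.9],0,-0.1],[[-0.9,0,0],0,-0.1],[[-0.9,0,0],0,-0.1]]'
python3 - <<'E'
from h import *
S=eyes.read_camera('side');T=eyes.read_camera('top');s=env.state();print(s['eef_pos'],s['ft_force'])
for n,p in(('T',T),('S',S)):
  for k in('knob','pivot','stop_jaw','lens'):
    for d in eyes.spot_point(k,p)[:3]: print(n,k,round(d['score'],2),at_z(p,d['centre'],85 if k in('knob','pivot') else 12))
a=cv2.resize(T['pixels'][180:290,220:390,::-1],None,fx=2.6,fy=2.6,interpolation=2)
b=cv2.resize(S['pixels'][120:310,210:360,::-1],None,fx=2.3,fy=2.3,interpolation=2)
h=max(a.shape[0],b.shape[0]);f=lambda i:cv2.copyMakeBorder(i,0,h-i.shape[0],0,0,0)
cv2.imwrite('pics/end.png',np.hstack([f(a),f(b)])[:, :800])
E
```

```text
t: 40.75
eef_pos: [388.2, -292.4, 194.8]
tcp_rot: [3.14, 0.0, 1.002]
ft_force: [0.4, -0.4, -0.2]
opening: 0.55
grip_force: 0.0
[ 386.77562126 -294.6363105   194.13799935] [ 0.13554673  0.61986379 -0.02226687]
T knob 0.67 [ 443.9 -203.    85. ]
T pivot 0.8 [523.6 -96.7  85. ]
T pivot 0.42 [ 448.1 -200.8   85. ]
T stop_jaw 0.83 [538.6  99.2  12. ]
T stop_jaw 0.29 [533.2  74.2  12. ]
T lens 0.77 [546.7  69.8  12. ]
T lens 0.76 [354.5 407.3  12. ]
T lens 0.69 [371.2 224.   12. ]
S knob 0.69 [ 449.6 -210.8   85. ]
S pivot 0.71 [ 515.3 -106.5   85. ]
S stop_jaw 0.65 [541.   95.5  12. ]
S lens 0.83 [545.6  67.1  12. ]
S lens 0.71 [382.4 228.4  12. ]
S lens 0.56 [343.3 411.   12. ]
```

View pics/end.png

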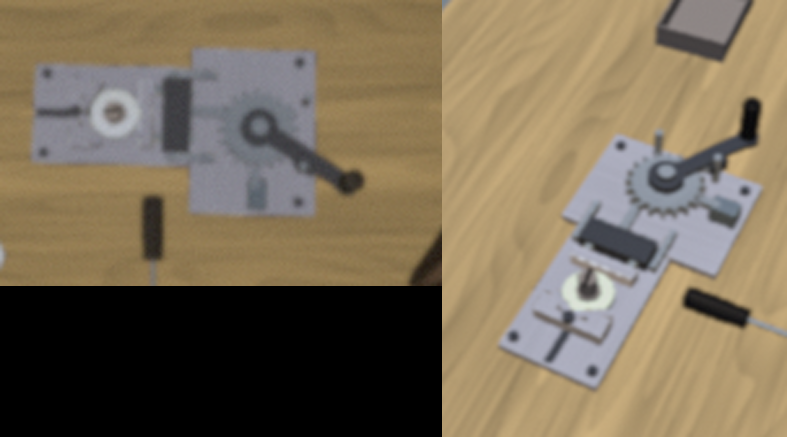

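The lens sits in the V with the jaw against it (left [112,115]), and the lever lies against the near pin (knob [181,350]). The gripper is clear of everything, so I'm handing in.

```bash
python3 -c "
from cell import env
print(env.job_done())"
```

```text
the job is handed in; nothing more can be done
None
```

I handed the job in at about 41 s, no verdict returned: the lens is clamped in the V, chuck up; I stopped at about 8 N at the knob (7.6 N averaged, partway into a notch, so the wheel has settled back to the last full one), and the lever is back at its near stop.

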